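# Dock the kit tray at the test station

## Task

Pick up the blue kit tray with its two metal housings by the handle and carry it level and low across the bench - its underside never more than 15 cm up, round the tall bottle and gauge stand - and set it down gently, flat, inside the rim of the station's drawn-out carriage. Then push the carriage gently fully home, and after that swing the red-knobbed latch all the way across in front of it, and let go. Keep the housings in the tray and do not disturb anything else on the bench.

Things in the scene. Friction and masses are not known exactly. Their poses are not given: they have to be found in the camera images.
- tray: Open blue plastic tray, 100 mm along its x, 140 mm along its y, walls 40 mm high and 4 mm thick, about 0.3 kg empty, with an aluminium bridge handle over its middle. Origin: centre of its underside; z up. It stands on the bench on a white sheet. It may go into the station either way round.
- tray_handle (a point): Middle of the tray's handle bar, 101 mm above the tray's underside. The bar runs along the tray's y over the full 140 mm, is 16 mm wide (x) and 12 mm tall (95 to 107 mm above the underside), carried by an upright at each end; open below.
- housing_a: Grey-brown machined metal housing, 36 x 82 x 22 mm (x, y, z), about 0.1 kg, lying loose on the floor of the tray on one side of the handle. Origin: centre of its underside.
- housing_b: A second, identical housing on the other side of the handle.
- station: Fixed docking station. Its x is the push direction (away from the robot), z up, origin on the bench, under the centre of the carriage's rim when the carriage is fully home. Grey base 18 mm high from x = -180 to +120 mm, 170 mm wide in y; blue box 85 mm high at its back, x = 75 to 120 mm; latch post, 32 mm high, at x = -125, y = +110 mm.
- carriage (a joint): Slide of the black carriage along station x: 0 = fully drawn out towards the robot, 0.08 m = fully home against its stop. About 3 N of friction plus some damping; stays where it is left.
- nest (a point): Centre of the carriage's flat top, 28 mm above the bench, where the middle of the tray's underside belongs; axes parallel to the station's; moves with the carriage. An aluminium rim 12 mm high surrounds a space of 108 mm (x) by 148 mm (y): 4 mm clear all round when the tray's y lies along the station's y.
- tab_top (a point): Middle of the top edge of the orange upright push tab on the front (-x) of the carriage, 86 mm above the bench and 100 mm in front of the nest's centre. The tab is 12 mm thick (x), 50 mm wide (y), and stands 58 mm above the carriage's plate; on its front a black lip 11 mm thick reaches up to 48 mm above the bench. Moves with the carriage.
- latch (a joint): Hinge of the swing latch, vertical axis, growing counter-clockwise seen from above: at 0 the arm points along the station's -x, at 1.57 rad along its -y, across in front of the tab of a carriage that is home (locked; stop at 1.6). Friction about 0.12 N m; stays where it is left.
- latch_pivot (a point): Point on the latch's hinge axis, 34 mm above the bench, at station x = -125, y = +110 mm.
- latch_knob (a point): Centre of the top of the latch's upright red knob: 24 mm diameter, standing from 48 to 90 mm above the bench, 80 mm from the hinge axis. The steel arm below it is 14 mm wide, its top 48 mm above the bench.
- bottle: Bystander: tall white bottle with red cap, 66 mm diameter, 200 mm high. Origin at the centre of its underside (so for all bystanders).
- gauge: Bystander: steel gauge stand with a dial, 200 mm high, all within 45 mm of its axis.
- castings: Bystander: stack of two grey-brown castings, 115 x 80 mm, 60 mm high.
- jar: Bystander: amber jar with yellow lid, 60 mm diameter, 80 mm high, on the sheet behind the tray.
- mug: Bystander: white mug, 80 mm diameter, 90 mm high.
- screwdriver: Bystander: screwdriver lying flat, 190 mm long.
- tissues: Bystander: white tissue box, 130 x 110 mm, 85 mm high, a tissue standing to about 115 mm.
- bin: Bystander: yellow open bin, 130 x 110 mm, 70 mm high.

How it is judged:
On the way, in this order (a step that is already met when the one before it is completed fails the run):
1. the tray is seated flat inside the rim of the drawn-out carriage, latch still open (horizontal distance between tray and nest below 0.008 m and z of tray in the frame of nest below 0.005 m and angle between the y axis of tray and the y axis of nest, either way round below 0.12 rad and angle between tray's own z axis and vertical below 0.06 rad and value of joint carriage below 0.05 m and value of joint latch below 0.8 rad), for 0.2 s.
2. the carriage is fully home with the tray in it, latch still open (horizontal distance between tray and nest below 0.008 m and z of tray in the frame of nest below 0.005 m and angle between the y axis of tray and the y axis of nest, either way round below 0.12 rad and angle between tray's own z axis and vertical below 0.06 rad and value of joint carriage above 0.076 m and value of joint latch below 0.8 rad), for 0.2 s.
3. the latch is swung across (value of joint carriage above 0.076 m and value of joint latch above 1.45 rad), for 0.1 s.
At the end, for the whole second after the job is handed in: The tray sits flat in the carriage's rim (within 8 mm and 0.12 rad, less than 5 mm above the nest), both housings in it; the carriage is home (over 76 of 80 mm), the latch across (over 1.45 rad), all at rest and released (all of step 3 and horizontal distance between tray and nest below 0.008 m and z of tray in the frame of nest below 0.005 m and angle between the y axis of tray and the y axis of nest, either way round below 0.12 rad and angle between tray's own z axis and vertical below 0.06 rad and linear speed of tray below 0.02 m/s and x of housing_a in the frame of tray between -0.048 and 0.048 m and y of housing_a in the frame of tray between -0.068 and 0.068 m and z of housing_a in the frame of tray between -0.005 and 0.03 m and x of housing_b in the frame of tray between -0.048 and 0.048 m and y of housing_b in the frame of tray between -0.068 and 0.068 m and z of housing_b in the frame of tray between -0.005 and 0.03 m); the robot touches nothing.
It fails at once if the tray is tipped by more than 0.2 rad (about 11 degrees) (angle between tray's own z axis and vertical above 0.2 rad).
It fails at once if the tray's underside is lifted more than 155 mm above the bench (height (world z) of tray above 0.155 m).
It fails at once if the tray is dropped, thrown or slammed at the station (over 0.4 m/s within 60 mm of the nest sideways and 40 mm above it) (horizontal distance between tray and nest below 0.06 m and z of tray in the frame of nest below 0.04 m and linear speed of tray above 0.4 m/s).
It fails at once if a housing leaves the tray (distance between any of housing_a, housing_b and tray above 0.09 m).
It fails at once if a bystander is moved more than 30 mm or tipped over (distance of any of bottle, gauge, castings, jar, mug, screwdriver, tissues, bin from where it was at the start of the episode above 0.03 m or angle between any of bottle, gauge, castings, jar, mug, tissues, bin's own z axis and vertical above 0.35 rad).
It also fails if it takes over 72 s, if anything falls off the work surface, if the arm or the gripper's body presses on something with over 40 N, if the wrist force passes 120 N, or if a joint passes its speed limit or range.

## Robot

A 7-joint arm with a two-finger parallel gripper is mounted at the origin on the work surface. World frame = base frame: x ahead of the robot, y to its left, z up, the work surface at z = 0. Lengths are in m, angles in rad, forces in N, time in s.
With the tool pointing down it reaches from about 0.4 to 0.85 m from the base axis. Payload 4.5 kg.
Tool frame: the origin (TCP) lies between the finger pads; the fingertips stand 17 mm ahead of it and the grasp point (between the pads) lies 2 mm behind it; z points along the fingers, y is the line along which they close (so a half turn about z gives the same grasp; the last joint's range is limited). The gripper opens to 85 mm and grips with 20 to 120 N. Pads are 22 mm wide; open, the fingers measure 114 mm over their backs; the gripper's body (76 mm by 85 mm) begins 54 mm behind the grasp point. The pads swing forward as they close: fully open they stand 13 mm farther back than shut.
Start: joints at [1.189, 0.689, -0.195, 1.565, 0.157, 0.902, -0.215], TCP at [0.252, -0.572, 0.248] pointing down, gripper open.
Joint ranges: [-3.01, 3.01], [-0.46, 2.08], [-1.47, 1.51], [0.13, 2.56], [-1, 4.14], [0.04, 2.09], [-2.66, 2.66]. Speed limits (rad/s): [2.57, 2.57, 3.14, 3.14, 3.14, 3.14, 3.14].

## Interface

Orientations are given as a unit quaternion [w, x, y, z].
In Python, from cell import readout, camera, camera_params, r gives the robot as it stands.
- The arm moves only by the tool send_rows, never from a script. Its argument "motion" is a list of rows, each an object with "offset": the shift along the tool's x, y, z in mm, a list of three; "twist": the turn about the tool's z in rad; "grip": the closure, from -1 (fully open) to 1 (shut). A call has 1 to 10 rows; each row is the pose to reach, as a shift and turn from the pose commanded when the call began, along the tool's axes at that moment; what a row does not reach only later rows make up. A row lasts 1/10 s, in which the tool goes at most 50 mm and 8.59 degrees, less where a joint would pass 70% of its speed; a pose out of reach is approached as far as the arm can. A call with a gripper value outside its range is refused whole. The fingers move at their own pace and stop on an object; the grip force is fixed at half the most. Time passes only in rows, so rows that repeat a pose let the fingers close. It gives the time, the measured TCP pose, the force, the opening and the grip force at its end, in the units of the state.
- readout.sense(): the state, without advancing time (a new reading comes with each control period).
- camera(name): name is "side" or "top"; returns the picture (480x640x3 uint8, red, green, blue); there is no depth.
- camera_params(name): a dict with "fx", "fy", "cx", "cy" (pixels), "T" (4x4, takes a point from camera to world coordinates). Camera axes: x right, y down, z forward; pixel columns grow to the right and rows downward; lengths in m; the calibration is good to about 2 mm. A picture is of the moment at which its call begins. camera_params takes no time and is no camera call.
- r.sign_off(): hands the job in; it is judged then, once.
The state is a dict: "time": time; "joint_pos": joint angles; "qvel": joint speeds; "joint_torque": joint torques, N m; "tool_pos": TCP position; "eef_rot": TCP orientation; "ft_force": force on the tool from outside, world axes, zero at the start; "moment": the same for the moment, N m; "opening": finger opening in m; "gripper_force": force on a finger pad.
Only numpy, scipy, OpenCV 4.12 (cv2) and the standard library are available. Lean on these libraries where they do the work, as an engineer would, in place of code of your own. Each camera call takes 0.05 s, during which the arm holds its last target. There are 200 camera calls.

## Working session

There is one attempt and no reset: what is moved stays moved. The work goes in short steps, Python scripts to look and compute and a tool call to move; the robot and the scene stay as the last step left them, time stands still between calls to the robot, and variables do not carry over. Pictures are saved under pics/ and viewed, at most 10 in all, crops included, and the job is handed in when it is done.

Besides the shell and the picture viewer there is one more tool, called after ">>>" as name(argument=value, ...) on one line, values as JSON. send_rows: Moves the arm, as the interface text tells. Its arguments: {"type":"object","properties":{"motion":{"type":"array","items":{"type":"object","properties":{"offset":{"type":"array","items":{"type":"number"}},"twist":{"type":"number"},"grip":{"type":"number"}}}}},"required":["motion"]}

```bash
ls; mkdir -p pics
python3 - <<'E'
from cell import readout,camera,camera_params,r
import cv2,numpy as np
np.set_printoptions(precision=4,suppress=True)
for n in("side","top"):
    cv2.imwrite(f"pics/{n}0.png",camera(n)[:,:,::-1]);p=camera_params(n);print(n,p)
print(readout.sense())
E
```

```text
pics
side {'fx': 592.6865536758181, 'fy': 592.6865536758181, 'cx': 332.9536534215612, 'cy': 239.11964294851524, 'T': array([[ 0.9877, -0.1047,  0.1157,  0.3425],
       [-0.1559, -0.6925,  0.7043, -1.1026],
       [ 0.0064, -0.7137, -0.7004,  1.2097],
       [ 0.    ,  0.    ,  0.    ,  1.    ]])}
top {'fx': 546.9083897597226, 'fy': 546.9083897597226, 'cx': 309.75148234369584, 'cy': 234.181393605714, 'T': array([[-0.0242, -0.9974,  0.0685,  0.4349],
       [-0.9997,  0.0245,  0.0035, -0.0036],
       [-0.0052, -0.0684, -0.9976,  1.6058],
       [ 0.    ,  0.    ,  0.    ,  1.    ]])}
{'time': 0.1, 'joint_pos': array([ 1.1888,  0.6899, -0.1945,  1.5663,  0.1573,  0.9025, -0.2151]), 'qvel': array([-0.0019, -0.0022,  0.    , -0.002 ,  0.0008, -0.002 ,  0.0012]), 'joint_torque': array([ -0.0047, -54.0604,  -1.2711, -15.8986,   0.0095,   0.0044,
        -0.    ]), 'tool_pos': array([ 0.2522, -0.5712,  0.2476]), 'eef_rot': array([-0.0008,  0.9785,  0.2065, -0.0002]), 'ft_force': array([ 0.4056, -0.3021, -0.2734]), 'moment': array([0.0718, 0.0621, 0.0004]), 'gripper_force': 0.0, 'opening': 0.08575977460125572}
```

View pics/side0.png

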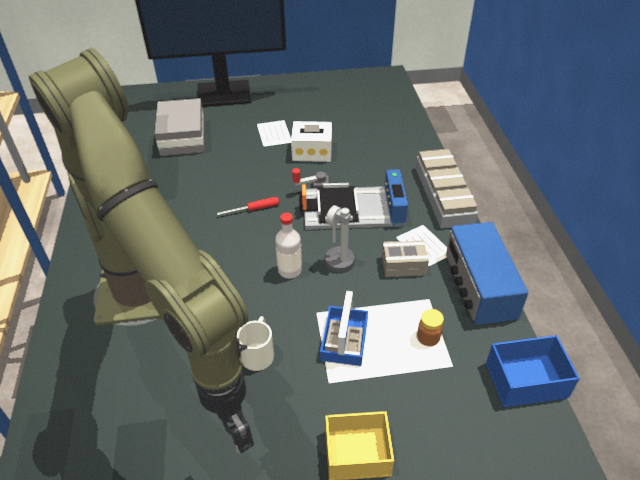

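View pics/top0.png

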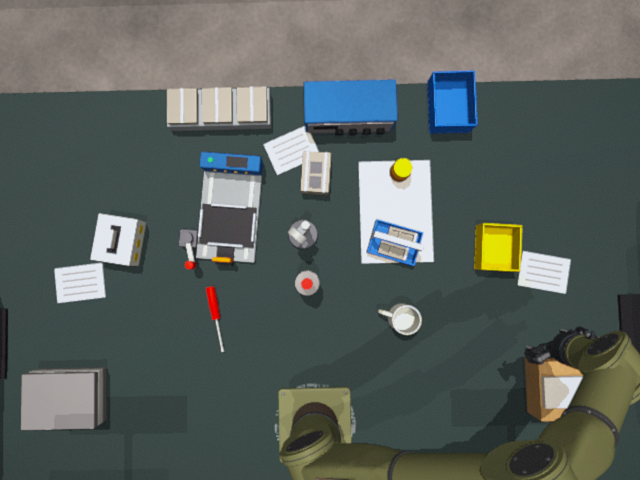

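The side view shows the tray at about (345,335) and the bottle at (288,245). In it the gauge is at (340,240), the station at (355,205) and the latch knob at (296,175). In the top view the tray is at (396,242), the station at (230,210) and the knob at (189,265). I'll zoom in on the tray and station.

Run:
```python
import cv2,numpy as np
a=cv2.imread("pics/top0.png");b=cv2.imread("pics/side0.png")
def c(im,x,y,w,h):
    o=cv2.resize(im[y:y+h,x:x+w],(400,600) if w*3==h*2 else None,fx=5,fy=5,interpolation=cv2.INTER_CUBIC);return o
def g(o,x,y,s):
    for k in range(0,o.shape[1],10*s):cv2.putText(o,str(x+k//s),(k,8),0,.3,(0,255,255));cv2.line(o,(k,8),(k,14),(0,255,255))
    for k in range(0,o.shape[0],10*s):cv2.putText(o,str(y+k//s),(0,k+4),0,.3,(0,255,255))
    return o
z=lambda im,x,y,w,h,s:g(cv2.resize(im[y:y+h,x:x+w],None,fx=s,fy=s,interpolation=cv2.INTER_CUBIC),x,y,s)
cv2.imwrite("pics/z1.png",np.hstack([z(a,170,145,100,140,4),z(a,350,150,100,140,4)]))
cv2.imwrite("pics/z2.png",np.hstack([z(b,285,155,130,80,6)]))
cv2.imwrite("pics/z3.png",np.hstack([z(b,310,285,65,90,6)]))
```

```text
(no output)
```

View pics/z1.png

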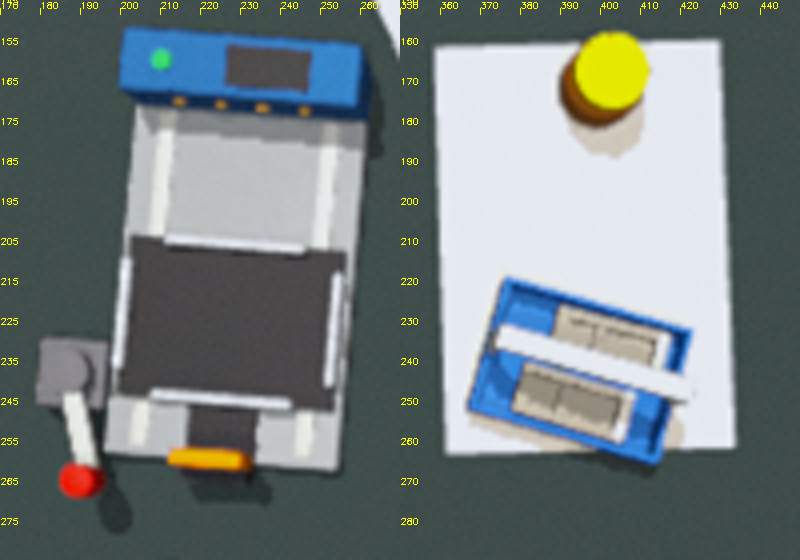

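View pics/z2.png

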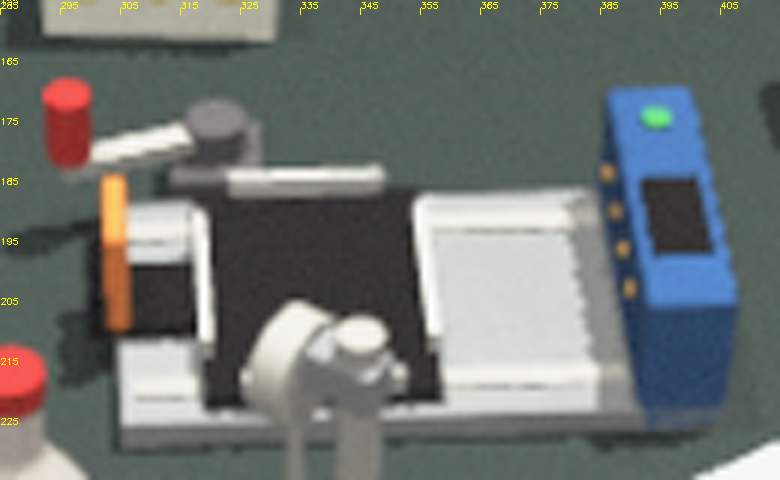

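View pics/z3.png

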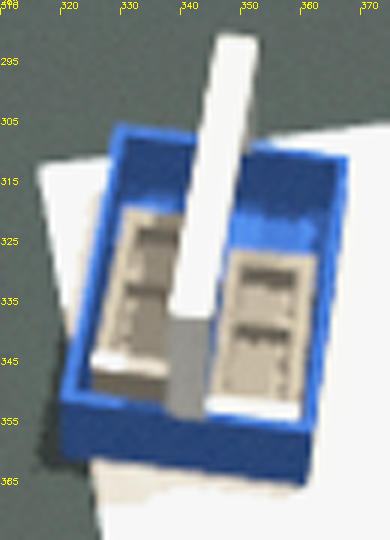

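The zoomed views give clear corners: tray handle ends and wall corners, rim bars, orange tab top, red knob top and blue box corners. I'll triangulate these and fit the poses.

```bash
cat > h.py <<'E'
import cv2,numpy as np
from cell import readout,camera,camera_params,r
np.set_printoptions(precision=4,suppress=True)
P={}
for n in("side","top"):
    p=camera_params(n);K=np.array([[p["fx"],0,p["cx"]],[0,p["fy"],p["cy"]],[0,0,1]]);P[n]=(K,p["T"])
def ray(n,px):
    K,T=P[n];d=T[:3,:3]@np.linalg.solve(K,[*px,1]);return T[:3,3],d
def onz(n,px,z):
    o,d=ray(n,px);return (o+d*(z-o[2])/d[2])
def tri(pt,ps):
    A=[];b=[]
    for n,px in(("top",pt),("side",ps)):
        o,d=ray(n,px);d=d/np.linalg.norm(d);M=np.eye(3)-np.outer(d,d);A.append(M);b.append(M@o)
    return np.linalg.lstsq(np.vstack(A),np.hstack(b),rcond=None)[0]
def u(d,x0,y0,s):return(x0+(d[0]+.5)/s-.5,y0+(d[1]+.5)/s-.5)
E
python3 - <<'E'
from h import *
L=lambda x,y:u((x,y),170,145,4)
R=lambda x,y:u((x-400,y),350,150,4)
S=lambda x,y:u((x,y),285,155,6)
Q=lambda x,y:u((x,y),310,285,6)
H=dict(hl=(R(497,335),Q(238,38),.107),hr=(R(691,389),Q(190,317),.107),
 tl=(R(503,277),Q(346,157),.04),tr=(R(692,329),Q(308,428),.04),br=(R(660,464),Q(62,400),.04),bl=(R(468,408),Q(117,124),.04),
 rimFront=(L(221,400),S(202,278),.04),rimLeft=(L(121,313),S(306,179),.04),rimBack=(L(234,245),S(426,272),.04),
 tab=(L(209,460),S(114,209),.086),knob=(L(81,481),S(68,94),.09),
 bx1=(L(124,27),S(688,87),.085),bx2=(L(362,44),S(737,303),.085),bx3=(L(358,110),S(652,306),.085),bx4=(L(120,92),S(608,92),.085))
for k,(a,b,z) in H.items(): print(k,tri(a,b),onz("top",a,z)[:2],onz("side",b,z)[:2])
print("rimR",onz("top",L(334,331),.04))
for n,p,z in(("bottle",(307,284),.2),("gaugebase",(303,236),.02),("jar",(403,169),.08),("cast",(316,167),.06),("mug",(404,320),.09)):print(n,onz("top",p,z))
E
```

```text
hl [ 0.5363 -0.1748  0.1033] [ 0.5357 -0.1744] [ 0.536  -0.1779]
hr [ 0.4951 -0.3071  0.1007] [ 0.4954 -0.3059] [ 0.4937 -0.3116]
tl [ 0.5823 -0.1883  0.0342] [ 0.5819 -0.1876] [ 0.5809 -0.1928]
tr [ 0.5406 -0.322   0.0387] [ 0.5411 -0.3218] [ 0.5397 -0.3229]
br [ 0.4458 -0.2953  0.0401] [ 0.4451 -0.2953] [ 0.4464 -0.2953]
bl [ 0.4888 -0.1597  0.0386] [ 0.4884 -0.1596] [ 0.4889 -0.1609]
rimFront [0.5184 0.2466 0.0366] [0.5184 0.2461] [0.5177 0.2427]
rimLeft [0.583  0.3182 0.0352] [0.5828 0.3172] [0.5818 0.3124]
rimBack [0.6308 0.2359 0.0353] [0.63   0.2352] [0.6299 0.2305]
tab [0.4747 0.2476 0.0861] [0.4744 0.2476] [0.4751 0.2477]
knob [0.4621 0.3356 0.0913] [0.462  0.3359] [0.4625 0.3372]
bx1 [0.7802 0.3041 0.0837] [0.7809 0.3037] [0.7787 0.3024]
bx2 [0.7639 0.1364 0.0834] [0.7645 0.1361] [0.7624 0.1346]
bx3 [0.7198 0.1396 0.0839] [0.7176 0.1398] [0.7215 0.1385]
bx4 [0.7365 0.3074 0.0826] [0.7346 0.307 ] [0.737  0.3044]
rimR [0.566  0.1642 0.04  ]
bottle [0.4038 0.0115 0.2   ]
gaugebase [0.539  0.0218 0.02  ]
jar [ 0.7172 -0.2653  0.08  ]
cast [ 0.733  -0.0206  0.06  ]
mug [ 0.2965 -0.2513  0.09  ]
```

The fits agree across the two views:
- **Tray:** centre (0.515, -0.241), yaw -0.302.
- **Nest:** (0.574, 0.2405), yaw -0.096.

Next I'll move above the handle.

>>> send_rows(motion=[{"offset": [38, -20, 0], "twist": -0.1, "grip": -1}, {"offset": [80, -42, 0], "twist": -0.2, "grip": -1}, {"offset": [122, -64, 0], "twist": -0.32, "grip": -1}, {"offset": [164, -86, 5], "twist": -0.44, "grip": -1}, {"offset": [206, -108, 10], "twist": -0.56, "grip": -1}, {"offset": [248, -130, 15], "twist": -0.68, "grip": -1}, {"offset": [290, -152, 20], "twist": -0.78, "grip": -1}, {"offset": [332, -174, 20], "twist": -0.853, "grip": -1}, {"offset": [360, -189, 20], "twist": -0.853, "grip": -1}, {"offset": [374, -196, 20], "twist": -0.853, "grip": -1}])

```text
time: 1.1
tool_pos: [0.5175, -0.2375, 0.2282]
eef_rot: [-0.001, 0.804, 0.595, 0.001]
ft_force: [0.9, -0.1, -0.6]
opening: 0.0856
gripper_force: 0.0
```

>>> send_rows(motion=[{"offset": [0, 0, 0], "twist": 0, "grip": -1}, {"offset": [0, 0, 0], "twist": 0, "grip": -1}, {"offset": [0, 0, 0], "twist": 0, "grip": -1}])

```text
time: 1.4
tool_pos: [0.5136, -0.2441, 0.228]
eef_rot: [0.0, 0.807, 0.591, -0.001]
ft_force: [-1.0, 0.5, -0.1]
opening: 0.085
gripper_force: 0.0
```

```bash
cat >> h.py <<'E'
from scipy.spatial.transform import Rotation as Ro
def pose():
    s=readout.sense();q=s["eef_rot"];return s,np.array(s["tool_pos"]),Ro.from_quat([q[1],q[2],q[3],q[0]]).as_matrix()
def go(p,ya=None):
    s,t,M=pose();a=np.arctan2(M[1,1],M[0,1])
    print("t",s["time"],"pos",t,"yang",a,"F",s["ft_force"],"q",s["joint_pos"],"open",s["opening"],s["gripper_force"])
    print("off mm",1000*M.T@(np.array(p)-t),"twist",None if ya is None else a-ya, "tilt",M[2,2])
E
python3 -c "
from h import *
go([.515,-.241,.099],-.302)
cv2.imwrite('pics/s1.png',cv2.resize(camera('side')[250:390,280:420,::-1],None,fx=4,fy=4,interpolation=2))"
```

```text
t 1.4 pos [ 0.5136 -0.2441  0.228 ] yang -0.3060727341790168 F [-0.9757  0.4745 -0.0961] q [ 0.5897  0.6582 -0.3856  1.7542  0.3312  0.795  -0.2637] open 0.0850076020133109 0.0
off mm [  3.688    0.5295 129.0385] twist -0.004072734179016824 tilt -0.9999968471120605
```

View pics/s1.png

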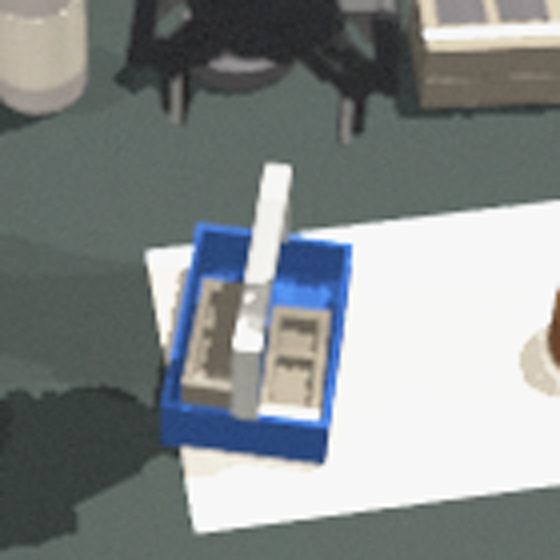

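The open fingers, at (177,110) and (350,135), straddle the handle bar centred near column 263. I'll go down and grip.

>>> send_rows(motion=[{"offset": [4, 0, 20], "twist": 0, "grip": -1}, {"offset": [4, 0, 50], "twist": 0, "grip": -1}, {"offset": [4, 0, 80], "twist": 0, "grip": -1}, {"offset": [4, 0, 105], "twist": 0, "grip": -1}, {"offset": [4, 0, 122], "twist": 0, "grip": -1}, {"offset": [4, 0, 129], "twist": 0, "grip": -1}, {"offset": [4, 0, 129], "twist": 0, "grip": -1}, {"offset": [4, 0, 129], "twist": 0, "grip": -1}])

```text
time: 2.25
tool_pos: [0.5169, -0.2383, 0.1]
eef_rot: [0.001, 0.806, 0.592, 0.0]
ft_force: [0.9, -0.2, 0.4]
opening: 0.0852
gripper_force: 0.0
```

>>> send_rows(motion=[{"offset": [0, 0, 0], "twist": 0, "grip": 1}, {"offset": [0, 0, 0], "twist": 0, "grip": 1}, {"offset": [0, 0, 0], "twist": 0, "grip": 1}, {"offset": [0, 0, 0], "twist": 0, "grip": 1}, {"offset": [0, 0, 0], "twist": 0, "grip": 1}, {"offset": [0, 0, 0], "twist": 0, "grip": 1}, {"offset": [0, 0, 0], "twist": 0, "grip": 1}, {"offset": [0, 0, 0], "twist": 0, "grip": 1}])

```text
time: 3.05
tool_pos: [0.5174, -0.2376, 0.0995]
eef_rot: [0.001, 0.805, 0.593, 0.001]
ft_force: [1.9, -1.3, 1.1]
opening: 0.0143
gripper_force: 60.3
```

```bash
python3 -c "
from h import *
go([.515,-.241,.219],-.302)"
```

```text
t 3.05 pos [ 0.5174 -0.2376  0.0995] yang -0.3018327874729586 F [ 1.9128 -1.2642  1.0767] q [ 0.5154  0.8421 -0.2842  1.8489  0.4413  0.5112 -0.3691] open 0.014310696105484917 60.33649206161499
off mm [  -3.8963   -1.1251 -119.4882] twist 0.00016721252704138267 tilt -0.9999986394165051
```

>>> send_rows(motion=[{"offset": [0, 0, -3], "twist": 0, "grip": 1}, {"offset": [0, 0, -8], "twist": 0, "grip": 1}, {"offset": [0, 0, -18], "twist": 0, "grip": 1}, {"offset": [0, 0, -33], "twist": 0, "grip": 1}, {"offset": [0, 0, -52], "twist": 0, "grip": 1}, {"offset": [0, 0, -72], "twist": 0, "grip": 1}, {"offset": [0, 0, -92], "twist": 0, "grip": 1}, {"offset": [0, 0, -107], "twist": 0, "grip": 1}, {"offset": [0, 0, -115], "twist": 0, "grip": 1}, {"offset": [0, 0, -118], "twist": 0, "grip": 1}])

```text
time: 4.05
tool_pos: [0.5165, -0.2376, 0.2182]
eef_rot: [0.0, 0.805, 0.593, 0.0]
ft_force: [-0.3, 0.1, -5.5]
opening: 0.0151
gripper_force: 59.5
```

```bash
python3 -c "
from h import *
go([.70,-.08,.2195],-.302)
cv2.imwrite('pics/s2.png',camera('side')[100:400,150:550,::-1])"
```

```text
t 4.05 pos [ 0.5165 -0.2376  0.2182] yang -0.3020860171392554 F [-0.338   0.1242 -5.5286] q [ 0.5774  0.6707 -0.3845  1.7663  0.3418  0.7702 -0.2815] open 0.01514780467045565 59.50294017791748
off mm [205.0763 128.2891  -1.2779] twist -8.60171392554343e-05 tilt -0.999999706622485
```

View pics/s2.png

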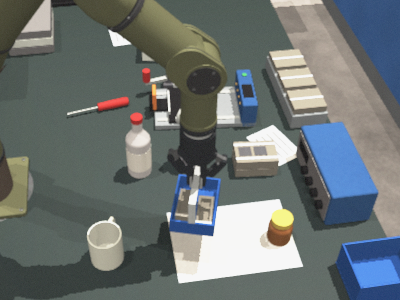

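The tray hangs level at about (195,205) in the crop with both housings in it. I'll carry it round, passing beyond the gauge.

>>> send_rows(motion=[{"offset": [7, 4, 0], "twist": 0, "grip": 1}, {"offset": [20, 13, 0], "twist": 0, "grip": 1}, {"offset": [38, 24, 0], "twist": 0, "grip": 1}, {"offset": [58, 36, 0], "twist": 0, "grip": 1}, {"offset": [79, 49, 0], "twist": 0, "grip": 1}, {"offset": [100, 62, 0], "twist": 0, "grip": 1}, {"offset": [121, 76, 0], "twist": 0, "grip": 1}, {"offset": [142, 89, 0], "twist": 0, "grip": 1}, {"offset": [163, 102, 0], "twist": 0, "grip": 1}, {"offset": [182, 114, 0], "twist": 0, "grip": 1}])

```text
time: 5.1
tool_pos: [0.6809, -0.0942, 0.2161]
eef_rot: [-0.001, 0.805, 0.594, 0.0]
ft_force: [-0.2, -0.5, -4.7]
opening: 0.0145
gripper_force: 59.5
```

>>> send_rows(motion=[{"offset": [18, 10, 0], "twist": 0, "grip": 1}, {"offset": [36, 12, 0], "twist": 0, "grip": 1}, {"offset": [56, 7, 0], "twist": -0.02, "grip": 1}, {"offset": [76, 1, 0], "twist": -0.05, "grip": 1}, {"offset": [96, -5, 0], "twist": -0.08, "grip": 1}, {"offset": [116, -11, 0], "twist": -0.11, "grip": 1}, {"offset": [136, -18, 0], "twist": -0.14, "grip": 1}, {"offset": [153, -23, 0], "twist": -0.17, "grip": 1}, {"offset": [167, -28, 0], "twist": -0.2, "grip": 1}, {"offset": [176, -34, 0], "twist": -0.206, "grip": 1}])

```text
time: 6.1
tool_pos: [0.6995, 0.0824, 0.2173]
eef_rot: [-0.0, 0.739, 0.673, 0.0]
ft_force: [0.1, -0.2, -5.1]
opening: 0.0151
gripper_force: 59.5
```

```bash
python3 -c "
from h import *
go([.574,.2405,.2195],-.096)"
```

```text
t 6.1 pos [0.6995 0.0824 0.2173] yang -0.09369208641626711 F [ 0.0948 -0.2205 -5.1419] q [ 0.0021  0.8533 -0.3921  1.3182  0.3407  1.0351 -0.5359] open 0.015052005899580875 59.51690375804901
off mm [ 145.695  -139.7574   -2.1271] twist 0.00230791358373289 tilt -0.9999996052109741
```

>>> send_rows(motion=[{"offset": [6, -5, 0], "twist": 0, "grip": 1}, {"offset": [18, -17, 0], "twist": 0, "grip": 1}, {"offset": [34, -33, 0], "twist": 0, "grip": 1}, {"offset": [54, -52, 0], "twist": 0, "grip": 1}, {"offset": [74, -71, 0], "twist": 0, "grip": 1}, {"offset": [94, -90, 0], "twist": 0, "grip": 1}, {"offset": [114, -109, 0], "twist": 0, "grip": 1}, {"offset": [130, -125, 0], "twist": 0, "grip": 1}, {"offset": [141, -135, 0], "twist": 0, "grip": 1}, {"offset": [146, -140, 0], "twist": 0, "grip": 1}])

```text
time: 7.1
tool_pos: [0.5733, 0.2403, 0.2176]
eef_rot: [-0.0, 0.74, 0.673, 0.0]
ft_force: [-0.3, -0.7, -5.6]
opening: 0.0149
gripper_force: 59.5
```

>>> send_rows(motion=[{"offset": [0, 0, 10], "twist": 0, "grip": 1}, {"offset": [0, 0, 25], "twist": 0, "grip": 1}, {"offset": [0, 0, 38], "twist": 0, "grip": 1}, {"offset": [0, 0, 42], "twist": 0, "grip": 1}, {"offset": [0, 0, 42], "twist": 0, "grip": 1}, {"offset": [0, 0, 42], "twist": 0, "grip": 1}])

```text
time: 7.7
tool_pos: [0.5747, 0.239, 0.1755]
eef_rot: [0.0, 0.74, 0.672, 0.0]
ft_force: [-0.7, -0.0, -5.2]
opening: 0.0149
gripper_force: 59.5
```

Run:
```python
from h import *
go([.574,.2405,.1275],-.096)
a=camera("top")[:,:,::-1];b=camera("side")[:,:,::-1]
cv2.imwrite("pics/t3r.png",a);cv2.imwrite("pics/s3r.png",b)
z=lambda im,x,y,w,h,s:cv2.resize(im[y:y+h,x:x+w],None,fx=s,fy=s,interpolation=cv2.INTER_CUBIC)
A=z(a,180,180,80,100,5);B=z(b,290,130,80,100,5)
cv2.imwrite("pics/m3.png",np.hstack([A,B]))
```

```text
t 7.7 pos [0.5747 0.239  0.1755] yang -0.09659590308027903 F [-0.6926 -0.0203 -5.2191] q [-0.2733  0.7892 -0.3544  1.6375  0.3584  0.779  -0.8852] open 0.014911676107285839 59.524635672569275
off mm [ 1.3629 -0.8429 47.9591] twist -0.0005959030802790283 tilt -0.9999997184175708
```

View pics/m3.png

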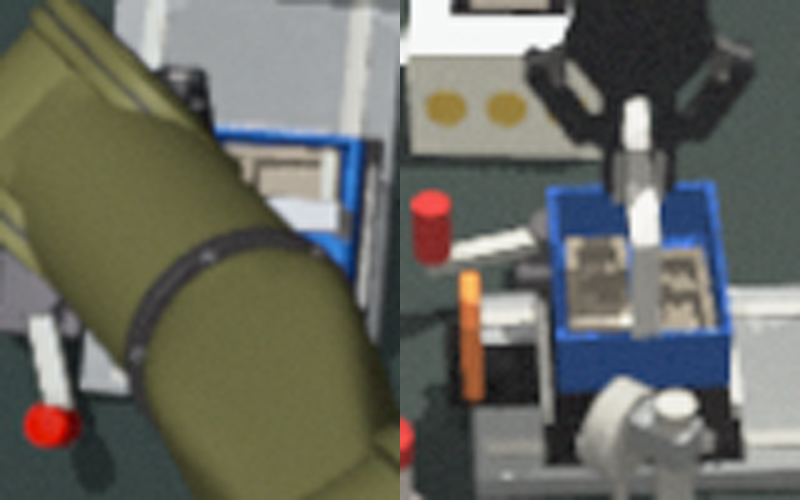

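The tray hovers squarely over the rim, with its wall corners in the side panel at (547,190), (716,183), (553,332) and (733,332). I'll check its centre against the nest.

Run:
```python
from h import *
S=lambda x,y:u((x-400,y),290,130,5)
c=[onz("side",S(*p),.116) for p in((547,190),(716,183),(733,332),(553,332))]
print(np.array(c),np.mean(c,0))
print(onz("top",u((362,140),180,180,5),.116))
cy,sy=np.cos(-.096),np.sin(-.096);R=np.array([[cy,-sy],[sy,cy]])
for d in((-.05,.07),(.05,.07),(.05,-.07),(-.05,-.07)):print(R@d+[.5747,.239])
```

```text
[[0.5297 0.3064 0.116 ]
 [0.6314 0.2982 0.116 ]
 [0.6161 0.1604 0.116 ]
 [0.5147 0.1756 0.116 ]] [0.573  0.2351 0.116 ]
[0.6141 0.1582 0.116 ]
[0.5316 0.3135]
[0.6312 0.3039]
[0.6178 0.1645]
[0.5182 0.1741]
```

Different cues put the tray 2 to 5 mm short in y. I'll correct 3 mm and go down to just above the rim, where there is little parallax.

>>> send_rows(motion=[{"offset": [3, 0, 5], "twist": 0, "grip": 1}, {"offset": [3, 0, 14], "twist": 0, "grip": 1}, {"offset": [3, 0, 22], "twist": 0, "grip": 1}, {"offset": [3, 0, 28], "twist": 0, "grip": 1}, {"offset": [3, 0, 30], "twist": 0, "grip": 1}, {"offset": [3, 0, 30], "twist": 0, "grip": 1}, {"offset": [3, 0, 30], "twist": 0, "grip": 1}])

```text
time: 8.5
tool_pos: [0.5746, 0.2423, 0.1454]
eef_rot: [0.0, 0.74, 0.672, 0.0]
ft_force: [0.2, 0.4, -4.9]
opening: 0.0149
gripper_force: 59.5
```

Run:
```python
from h import *
go([.5745,.241,.1275],-.096)
a=camera("top")[:,:,::-1];b=camera("side")[:,:,::-1]
z=lambda im,x,y,w,h,s:cv2.resize(im[y:y+h,x:x+w],None,fx=s,fy=s,interpolation=cv2.INTER_CUBIC)
A=z(a,220,195,40,60,10);B=z(b,310,165,50,75,8)
cv2.imwrite("pics/m4.png",np.hstack([A,B]))
```

```text
t 8.5 pos [0.5746 0.2423 0.1454] yang -0.09595023152575784 F [ 0.1734  0.3817 -4.9149] q [-0.288   0.83   -0.3369  1.6541  0.3782  0.722  -0.9058] open 0.014891520460153398 59.50953662395477
off mm [-1.2806  0.0148 17.9133] twist 4.976847424216502e-05 tilt -0.9999998973423997
```

View pics/m4.png

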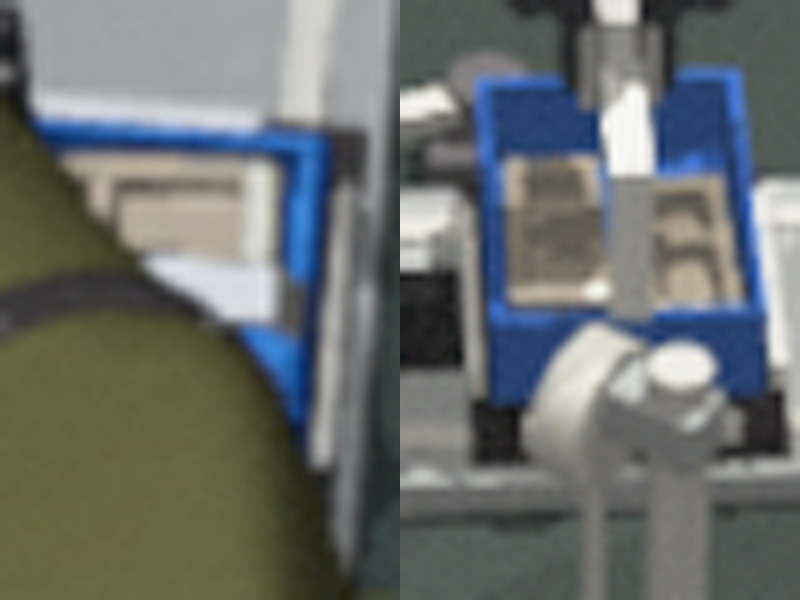

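Run:
```python
from h import *
A=lambda x,y:u((x,y),220,195,10);S=lambda x,y:u((x-400,y),310,165,8)
cy,sy=np.cos(-.096),np.sin(-.096);R=np.array([[cy,-sy],[sy,cy]])
loc=lambda w:R.T@(np.array(w)[:2]-[.5745,.241])
for n,p,z in(("corner",(322,131),.086),("edge",(314,220),.086),("edgebot",(322,220),.046),("riminner",(331,300),.04),("rimouter",(347,300),.04),("backtray",(150,122),.086)):
    print(n,loc(onz("top",A(*p),z)))
for n,p,z in(("TL",(474,80),.086),("TR",(744,71),.086),("BR",(766,316),.086),("BL",(490,318),.086),("BLbot",(493,402),.046),("BRbot",(767,392),.046),("frontbar",(478,300),.04),("frontbarBot",(482,395),.04)):
    print(n,loc(onz("side",S(*p),z)))
```

```text
corner [ 0.0505 -0.0744]
edge [ 0.0254 -0.0741]
edgebot [ 0.0293 -0.0716]
riminner [ 0.007  -0.0753]
rimouter [ 0.0073 -0.0799]
backtray [ 0.0496 -0.0262]
TL [-0.0516  0.0653]
TR [0.0515 0.0654]
BR [ 0.0475 -0.0766]
BL [-0.0518 -0.0724]
BLbot [-0.0511 -0.0732]
BRbot [ 0.0495 -0.0731]
frontbar [-0.0538 -0.0092]
frontbarBot [-0.0547 -0.0625]
```

In x the tray is centred. In y it is about 1.5 mm short, so I'll correct that and lower slowly.

>>> send_rows(motion=[{"offset": [1.5, 0, 1], "twist": 0, "grip": 1}, {"offset": [1.5, 0, 4], "twist": 0, "grip": 1}, {"offset": [1.5, 0, 7], "twist": 0, "grip": 1}, {"offset": [1.5, 0, 10], "twist": 0, "grip": 1}, {"offset": [1.5, 0, 12], "twist": 0, "grip": 1}, {"offset": [1.5, 0, 14], "twist": 0, "grip": 1}, {"offset": [1.5, 0, 15], "twist": 0, "grip": 1}, {"offset": [1.5, 0, 16], "twist": 0, "grip": 1}, {"offset": [1.5, 0, 16], "twist": 0, "grip": 1}])

```text
time: 9.5
tool_pos: [0.5745, 0.2436, 0.1292]
eef_rot: [0.0, 0.74, 0.672, -0.0]
ft_force: [-0.1, -0.2, -5.4]
opening: 0.0147
gripper_force: 59.5
```

>>> send_rows(motion=[{"offset": [0, 0, 1], "twist": 0, "grip": 1}, {"offset": [0, 0, 2], "twist": 0, "grip": 1}, {"offset": [0, 0, 2], "twist": 0, "grip": 1}])

```text
time: 9.8
tool_pos: [0.5749, 0.2438, 0.1276]
eef_rot: [0.0, 0.74, 0.672, 0.0]
ft_force: [0.4, -0.6, -4.0]
opening: 0.0149
gripper_force: 59.8
```

>>> send_rows(motion=[{"offset": [0, 0, 0.5], "twist": 0, "grip": 1}, {"offset": [0, 0, 1], "twist": 0, "grip": 1}, {"offset": [0, 0, 1], "twist": 0, "grip": 1}])

```text
time: 10.1
tool_pos: [0.5752, 0.2438, 0.1273]
eef_rot: [0.0, 0.74, 0.672, 0.001]
ft_force: [-0.3, -0.9, 5.5]
opening: 0.0148
gripper_force: 60.9
```

The tray is seated: it went down freely with no sideways force and touched at underside height of about 28 mm. I'll release and rise.

>>> send_rows(motion=[{"offset": [0, 0, 0], "twist": 0, "grip": -1}, {"offset": [0, 0, 0], "twist": 0, "grip": -1}, {"offset": [0, 0, 0], "twist": 0, "grip": -1}, {"offset": [0, 0, 0], "twist": 0, "grip": -1}, {"offset": [0, 0, 0], "twist": 0, "grip": -1}, {"offset": [0, 0, -15], "twist": 0, "grip": -1}, {"offset": [0, 0, -35], "twist": 0, "grip": -1}, {"offset": [0, 0, -65], "twist": 0, "grip": -1}, {"offset": [0, 0, -90], "twist": 0, "grip": -1}, {"offset": [0, 0, -95], "twist": 0, "grip": -1}])

```text
time: 11.1
tool_pos: [0.5763, 0.2449, 0.2256]
eef_rot: [0.001, 0.74, 0.672, 0.004]
ft_force: [1.2, 0.3, 0.5]
opening: 0.0856
gripper_force: 0.0
```

Run:
```python
from h import *
go([.424,.2545,.2225],-.096)
a=camera("top")[:,:,::-1];b=camera("side")[:,:,::-1]
z=lambda im,x,y,w,h,s:cv2.resize(im[y:y+h,x:x+w],None,fx=s,fy=s,interpolation=cv2.INTER_CUBIC)
cv2.imwrite("pics/m5.png",np.hstack([z(a,170,180,80,100,5),z(b,285,140,80,100,5)]))
```

```text
t 11.1 pos [0.5763 0.2449 0.2256] yang -0.09624675603018136 F [1.1711 0.2827 0.5312] q [-0.2672  0.7305 -0.3792  1.587   0.3266  0.8799 -0.8627] open 0.08557558307257164 0.0
off mm [  -5.1377 -152.5624    2.1567] twist -0.00024675603018135817 tilt -0.9999739888846663
```

View pics/m5.png

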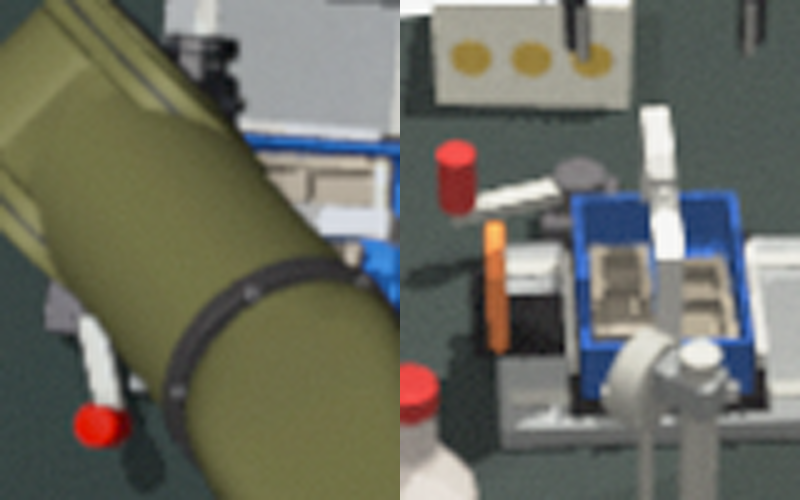

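The tray is seated and level in the rim, and both housings are in it. Next I'll close the fingers and go round in front of the tab.

>>> send_rows(motion=[{"offset": [0, -10, 0], "twist": 0, "grip": 1}, {"offset": [-2, -30, 0], "twist": 0, "grip": 1}, {"offset": [-3, -55, 0], "twist": 0, "grip": 1}, {"offset": [-4, -85, 0], "twist": 0, "grip": 1}, {"offset": [-5, -115, 0], "twist": 0, "grip": 1}, {"offset": [-5, -140, 0], "twist": 0, "grip": 1}, {"offset": [-5, -152, 0], "twist": 0, "grip": 1}, {"offset": [-5, -152, 10], "twist": 0, "grip": 1}, {"offset": [-5, -152, 30], "twist": 0, "grip": 1}, {"offset": [-5, -152, 55], "twist": 0, "grip": 1}])

```text
time: 12.2
tool_pos: [0.4246, 0.2533, 0.1653]
eef_rot: [0.0, 0.741, 0.672, 0.001]
ft_force: [0.9, 1.0, 0.1]
opening: 0.0
gripper_force: 0.0
```

>>> send_rows(motion=[{"offset": [0, 0, 25], "twist": 0, "grip": 1}, {"offset": [0, 0, 50], "twist": 0, "grip": 1}, {"offset": [0, 0, 75], "twist": 0, "grip": 1}, {"offset": [0, 0, 90], "twist": 0, "grip": 1}, {"offset": [0, 0, 93], "twist": 0, "grip": 1}, {"offset": [0, 0, 93], "twist": 0, "grip": 1}, {"offset": [0, 0, 93], "twist": 0, "grip": 1}])

```text
time: 12.9
tool_pos: [0.4235, 0.2533, 0.0735]
eef_rot: [0.0, 0.74, 0.672, 0.0]
ft_force: [0.3, -1.1, -0.6]
opening: 0.0001
gripper_force: 0.0
```

```bash
python3 -c "
from h import *
go([.469,.250,.077],-.096)
b=camera('side')[:,:,::-1]
cv2.imwrite('pics/m6.png',cv2.resize(b[120:240,250:370],None,fx=5,fy=5,interpolation=2))"
```

```text
t 12.9 pos [0.4235 0.2533 0.0735] yang -0.09654591835474399 F [ 0.2654 -1.1423 -0.5707] q [-0.532   0.8316 -0.1647  2.0867  0.4939  0.2589 -1.2197] open 8.928370060561549e-05 0.0
off mm [ 1.0894 45.6085 -3.4674] twist -0.0005459183547439905 tilt -0.9999994767970579
```

View pics/m6.png

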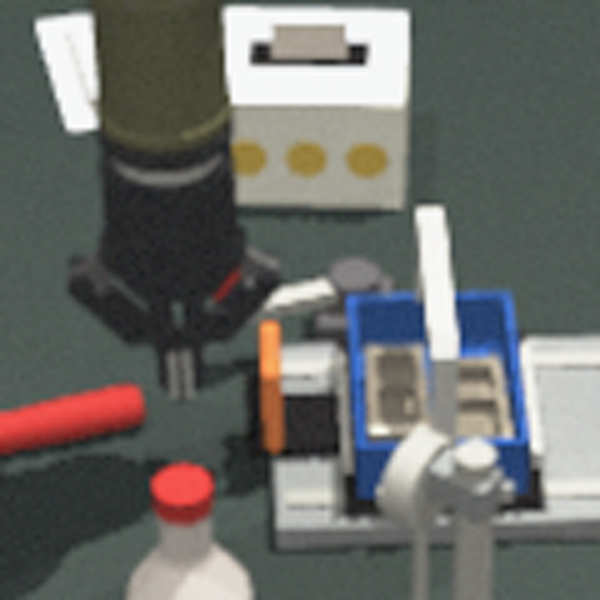

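The closed fingertips, at (182,390), stand in front of the orange tab at (270,390). I'll push it gently.

>>> send_rows(motion=[{"offset": [0, 8, 0], "twist": 0, "grip": 1}, {"offset": [0, 18, 0], "twist": 0, "grip": 1}, {"offset": [0, 25, 0], "twist": 0, "grip": 1}, {"offset": [0, 30, 0], "twist": 0, "grip": 1}, {"offset": [0, 34, 0], "twist": 0, "grip": 1}, {"offset": [0, 38, 0], "twist": 0, "grip": 1}, {"offset": [0, 42, 0], "twist": 0, "grip": 1}, {"offset": [0, 47, 0], "twist": 0, "grip": 1}, {"offset": [0, 53, 0], "twist": 0, "grip": 1}, {"offset": [0, 59, 0], "twist": 0, "grip": 1}])

```text
time: 13.95
tool_pos: [0.4817, 0.2472, 0.0732]
eef_rot: [0.0, 0.74, 0.672, -0.0]
ft_force: [-4.2, -0.8, 2.0]
opening: -0.0001
gripper_force: 1.7
```

>>> send_rows(motion=[{"offset": [0, 6, 0], "twist": 0, "grip": 1}, {"offset": [0, 12, 0], "twist": 0, "grip": 1}, {"offset": [0, 18, 0], "twist": 0, "grip": 1}, {"offset": [0, 24, 0], "twist": 0, "grip": 1}, {"offset": [0, 30, 0], "twist": 0, "grip": 1}, {"offset": [0, 36, 0], "twist": 0, "grip": 1}, {"offset": [0, 41, 0], "twist": 0, "grip": 1}, {"offset": [0, 45, 0], "twist": 0, "grip": 1}, {"offset": [0, 48, 0], "twist": 0, "grip": 1}, {"offset": [0, 50, 0], "twist": 0, "grip": 1}])

```text
time: 14.95
tool_pos: [0.5314, 0.2425, 0.0731]
eef_rot: [0.0, 0.74, 0.672, -0.0]
ft_force: [-3.5, -2.0, 1.5]
opening: -0.0002
gripper_force: 1.6
```

>>> send_rows(motion=[{"offset": [0, 1, 0], "twist": 0, "grip": 1}, {"offset": [0, 2, 0], "twist": 0, "grip": 1}, {"offset": [0, 3, 0], "twist": 0, "grip": 1}, {"offset": [0, 4, 0], "twist": 0, "grip": 1}, {"offset": [0, 5, 0], "twist": 0, "grip": 1}, {"offset": [0, 5, 0], "twist": 0, "grip": 1}])

```text
time: 15.55
tool_pos: [0.5357, 0.2423, 0.0732]
eef_rot: [-0.0, 0.74, 0.672, -0.0]
ft_force: [-4.1, -1.6, 0.7]
opening: -0.0003
gripper_force: 2.1
```

>>> send_rows(motion=[{"offset": [0, 1, 0], "twist": 0, "grip": 1}, {"offset": [0, 2, 0], "twist": 0, "grip": 1}, {"offset": [0, 2, 0], "twist": 0, "grip": 1}])

```text
time: 15.85
tool_pos: [0.5358, 0.2423, 0.0731]
eef_rot: [-0.001, 0.74, 0.673, -0.002]
ft_force: [-7.5, -1.8, 3.8]
opening: -0.0002
gripper_force: 4.2
```

The slide stopped at 0.5358 with the force rising, after about 80 mm of stroke, so it is home. I'll back off and rise.

>>> send_rows(motion=[{"offset": [0, 0, 0], "twist": 0, "grip": 1}, {"offset": [0, -5, 0], "twist": 0, "grip": 1}, {"offset": [0, -18, 0], "twist": 0, "grip": 1}, {"offset": [0, -35, 0], "twist": 0, "grip": 1}, {"offset": [0, -50, -5], "twist": 0, "grip": 1}, {"offset": [0, -60, -20], "twist": 0, "grip": 1}, {"offset": [0, -60, -45], "twist": 0, "grip": 1}, {"offset": [0, -60, -75], "twist": 0, "grip": 1}, {"offset": [0, -60, -85], "twist": 0, "grip": 1}, {"offset": [0, -60, -85], "twist": 0, "grip": 1}])

```text
time: 16.85
tool_pos: [0.4807, 0.2494, 0.1601]
eef_rot: [0.0, 0.74, 0.672, 0.003]
ft_force: [-0.4, 0.1, -1.3]
opening: -0.0001
gripper_force: 0.0
```

Run:
```python
from h import *
go([.4637,.3781,.158],-.096)
a=camera("top")[:,:,::-1];b=camera("side")[:,:,::-1]
z=lambda im,x,y,w,h,s:cv2.resize(im[y:y+h,x:x+w],None,fx=s,fy=s,interpolation=cv2.INTER_CUBIC)
cv2.imwrite("pics/m7.png",np.hstack([z(a,170,140,80,120,5),z(b,285,130,80,120,5)]))
m=cv2.inRange(cv2.cvtColor(b,cv2.COLOR_BGR2HSV),(0,150,90),(8,255,255))
n,l,st,c=cv2.connectedComponentsWithStats(m)
for i in range(1,n):
    if st[i,4]>20:print(st[i],c[i],onz("side",c[i],.069))
```

```text
t 16.85 pos [0.4807 0.2494 0.1601] yang -0.09631251172566362 F [-0.3612  0.0831 -1.2966] q [-0.3594  0.7215 -0.3388  1.9029  0.4131  0.5786 -1.0645] open -6.350756358915528e-05 0.0
off mm [126.4454 -29.2876   2.4862] twist -0.00031251172566361396 tilt -0.999976939090994
[292 168   8  14  91] [295.9341 174.5275] [0.4624 0.343  0.069 ]
[247 197  32  14 250] [262.84 203.3 ] [0.3516 0.2229 0.069 ]
[280 213  13  11 115] [286.0696 217.9478] [0.4124 0.1495 0.069 ]
```

View pics/m7.png

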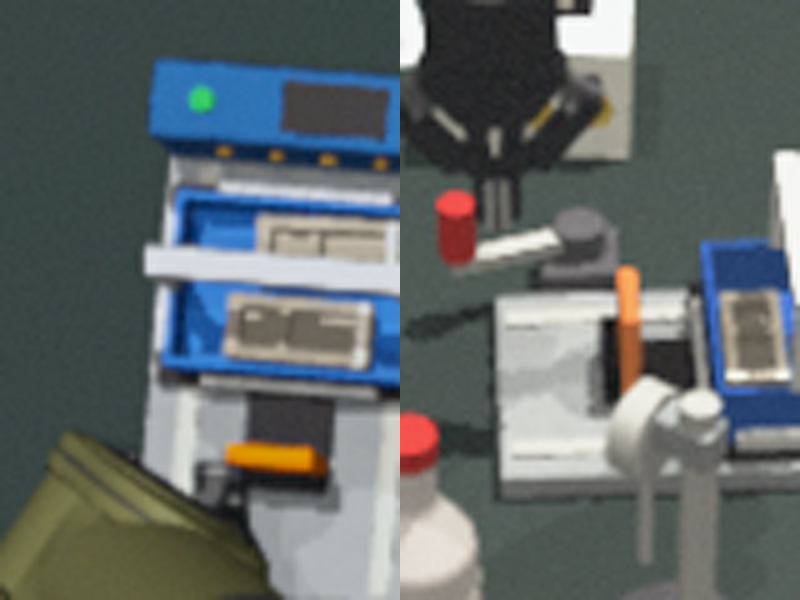

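The carriage is home: the tray is next to the box and the tab has moved in. The knob hasn't moved. I've now viewed more pictures than the limit of 10, so from here I'll use numeric image checks only. Next I'll position beside the knob.

>>> send_rows(motion=[{"offset": [10, -2, 0], "twist": 0, "grip": 1}, {"offset": [30, -7, 0], "twist": 0, "grip": 1}, {"offset": [55, -13, 0], "twist": 0, "grip": 1}, {"offset": [80, -19, 0], "twist": 0, "grip": 1}, {"offset": [105, -24, 0], "twist": 0, "grip": 1}, {"offset": [120, -28, 0], "twist": 0, "grip": 1}, {"offset": [126, -29, 0], "twist": 0, "grip": 1}, {"offset": [126, -29, 0], "twist": 0, "grip": 1}, {"offset": [126, -29, 0], "twist": 0, "grip": 1}])

```text
time: 17.85
tool_pos: [0.4621, 0.3744, 0.1578]
eef_rot: [0.001, 0.741, 0.672, -0.001]
ft_force: [0.9, 0.1, -0.6]
opening: -0.0003
gripper_force: 0.0
```

>>> send_rows(motion=[{"offset": [0, 0, 15], "twist": 0, "grip": 1}, {"offset": [0, 0, 35], "twist": 0, "grip": 1}, {"offset": [0, 0, 60], "twist": 0, "grip": 1}, {"offset": [0, 0, 78], "twist": 0, "grip": 1}, {"offset": [0, 0, 84], "twist": 0, "grip": 1}, {"offset": [0, 0, 84], "twist": 0, "grip": 1}, {"offset": [0, 0, 84], "twist": 0, "grip": 1}])

```text
time: 18.55
tool_pos: [0.4624, 0.3759, 0.075]
eef_rot: [0.0, 0.74, 0.672, 0.001]
ft_force: [0.6, -0.0, 0.4]
opening: -0.0004
gripper_force: 0.0
```

```bash
cat > arc.py <<'E'
from h import *
import sys
s,t,M=pose();c,q=np.cos(-.096),np.sin(-.096);R=np.array([[c,-q],[q,c]]);piv=np.array([.5402,.3548])
l=R.T@(t[:2]-piv);print("now r,phi",np.hypot(*l),np.arctan2(-l[1],-l[0]),t,s["ft_force"])
for f in np.linspace(float(sys.argv[1]),float(sys.argv[2]),10):
    w=piv+R@(.08*np.array([-np.cos(f),-np.sin(f)]));print(round(f,2),np.round(1000*M.T@(np.r_[w,t[2]]-t),1))
E
python3 arc.py -.2 .6; python3 arc.py -.2 1.4
```

```text
now r,phi 0.08064144471977679 -0.16865458685489773 [0.4624 0.3759 0.075 ] [ 0.557  -0.0286  0.365 ]
-0.2 [2.4 1.1 0. ]
-0.11 [-4.7 -0.  -0. ]
-0.02 [-11.8  -0.5  -0. ]
0.07 [-18.9  -0.3  -0. ]
0.16 [-25.9   0.5  -0. ]
0.24 [-32.9   1.9  -0. ]
0.33 [-39.7   3.9  -0. ]
0.42 [-46.3   6.6  -0. ]
0.51 [-52.7   9.8  -0. ]
0.6 [-58.7  13.5  -0. ]
now r,phi 0.08064144471977679 -0.16865458685489773 [0.4624 0.3759 0.075 ] [ 0.557  -0.0286  0.365 ]
-0.2 [2.4 1.1 0. ]
-0.02 [-11.8  -0.5  -0. ]
0.16 [-25.9   0.5  -0. ]
0.33 [-39.7   3.9  -0. ]
0.51 [-52.7   9.8  -0. ]
0.69 [-64.4  17.8  -0. ]
0.87 [-74.5  27.8  -0. ]
1.04 [-82.7  39.4  -0. ]
1.22 [-88.7  52.2   0. ]
1.4 [-92.3  66.    0. ]
```

>>> send_rows(motion=[{"offset": [-5, 0, 0], "twist": 0, "grip": 1}, {"offset": [-12, 0, 0], "twist": 0, "grip": 1}, {"offset": [-19, 0, 0], "twist": 0, "grip": 1}, {"offset": [-26, 0.5, 0], "twist": 0, "grip": 1}, {"offset": [-33, 2, 0], "twist": 0, "grip": 1}, {"offset": [-40, 4, 0], "twist": 0, "grip": 1}, {"offset": [-46, 6.5, 0], "twist": 0, "grip": 1}, {"offset": [-53, 10, 0], "twist": 0, "grip": 1}, {"offset": [-59, 13.5, 0], "twist": 0, "grip": 1}])

```text
time: 19.45
tool_pos: [0.4703, 0.3163, 0.0743]
eef_rot: [-0.0, 0.74, 0.672, 0.001]
ft_force: [1.7, 3.7, 0.4]
opening: 0.0001
gripper_force: 1.6
```

```bash
python3 arc.py .6 1.3;python3 - <<'E'
from h import *
b=camera("side")[:,:,::-1]
m=cv2.inRange(cv2.cvtColor(b,cv2.COLOR_BGR2HSV),(0,150,90),(8,255,255))
n,l,st,c=cv2.connectedComponentsWithStats(m)
for i in range(1,n):
    if st[i,4]>20:print(st[i],c[i],onz("side",c[i],.069))
E
```

```text
now r,phi 0.07980180392120502 0.6000416312403978 [0.4703 0.3163 0.0743] [1.6669 3.6723 0.3701]
0.6 [-0.1 -0.2 -0. ]
0.68 [-5.1  3.5 -0. ]
0.76 [-9.8  7.6 -0. ]
0.83 [-14.2  12.1  -0. ]
0.91 [-18.2  16.8  -0. ]
0.99 [-21.8  21.9  -0. ]
1.07 [-25.   27.2  -0. ]
1.14 [-27.8  32.8  -0. ]
1.22 [-30.1  38.5  -0. ]
1.3 [-32.   44.5  -0. ]
[302 177   7  13  88] [304.9659 182.9318] [0.485  0.2981 0.069 ]
[248 197  31  14 239] [262.9205 203.4812] [0.3518 0.222  0.069 ]
[281 213  11  11 108] [286.0278 218.0463] [0.4122 0.1491 0.069 ]
```

>>> send_rows(motion=[{"offset": [-5, 3.5, 0], "twist": 0, "grip": 1}, {"offset": [-10, 7.5, 0], "twist": 0, "grip": 1}, {"offset": [-14, 12, 0], "twist": 0, "grip": 1}, {"offset": [-18, 17, 0], "twist": 0, "grip": 1}, {"offset": [-22, 22, 0], "twist": 0, "grip": 1}, {"offset": [-25, 27, 0], "twist": 0, "grip": 1}, {"offset": [-28, 33, 0], "twist": 0, "grip": 1}, {"offset": [-30, 37, 0], "twist": 0, "grip": 1}, {"offset": [-31, 40, 0], "twist": 0, "grip": 1}])

```text
time: 20.4
tool_pos: [0.5067, 0.2807, 0.0742]
eef_rot: [0.0, 0.74, 0.672, -0.0]
ft_force: [-0.5, 1.2, -1.2]
opening: 0.0003
gripper_force: 0.7
```

>>> send_rows(motion=[{"offset": [0, 2, 0], "twist": 0, "grip": 1}, {"offset": [0, 4, 0], "twist": 0, "grip": 1}, {"offset": [0, 5, 0], "twist": 0, "grip": 1}, {"offset": [0, 6, 0], "twist": 0, "grip": 1}])

```text
time: 20.8
tool_pos: [0.5109, 0.28, 0.074]
eef_rot: [-0.0, 0.74, 0.672, -0.002]
ft_force: [-6.5, -1.1, 2.8]
opening: 0.0001
gripper_force: 3.0
```

>>> send_rows(motion=[{"offset": [0, 1, 0], "twist": 0, "grip": 1}, {"offset": [0, 2, 0], "twist": 0, "grip": 1}, {"offset": [0, 3, 0], "twist": 0, "grip": 1}, {"offset": [0, 3, 0], "twist": 0, "grip": 1}])

```text
time: 21.2
tool_pos: [0.511, 0.2799, 0.074]
eef_rot: [-0.001, 0.74, 0.673, -0.004]
ft_force: [-9.5, -1.9, 6.3]
opening: -0.0001
gripper_force: 5.2
```

```bash
python3 arc.py 1.2 1.3;python3 - <<'E'
from h import *
b=camera("side")[:,:,::-1]
m=cv2.inRange(cv2.cvtColor(b,cv2.COLOR_BGR2HSV),(0,150,90),(8,255,255))
n,l,st,c=cv2.connectedComponentsWithStats(m)
for i in range(1,n):
    if st[i,4]>20:print(st[i],c[i],onz("side",c[i],.069))
E
```

```text
now r,phi 0.08035402777095932 1.2949479960755295 [0.511  0.2799 0.074 ] [-9.5141 -1.8605  6.326 ]
1.2 [ 2.8 -7.1  0. ]
1.21 [ 2.4 -6.3  0. ]
1.22 [ 2.1 -5.4  0. ]
1.23 [ 1.8 -4.6  0. ]
1.24 [ 1.5 -3.8  0. ]
1.26 [ 1.3 -2.9  0. ]
1.27 [ 1.  -2.1  0. ]
1.28 [ 0.7 -1.2  0. ]
1.29 [ 0.5 -0.4  0. ]
1.3 [ 0.2  0.5 -0. ]
[319 180   7  13  83] [322.1084 186.0602] [0.5344 0.2756 0.069 ]
[247 197  32  14 246] [262.6179 203.3618] [0.3509 0.2227 0.069 ]
[280 213  13  11 120] [286.0417 217.8833] [0.4123 0.1498 0.069 ]
```

The latch is at its stop: the knob measures about 1.59 rad and the force rose. I'll back off and rise clear.

>>> send_rows(motion=[{"offset": [0, -4, 0], "twist": 0, "grip": 1}, {"offset": [0, -15, 0], "twist": 0, "grip": 1}, {"offset": [0, -30, 0], "twist": 0, "grip": 1}, {"offset": [0, -45, -10], "twist": 0, "grip": 1}, {"offset": [0, -50, -30], "twist": 0, "grip": 1}, {"offset": [0, -50, -60], "twist": 0, "grip": 1}, {"offset": [0, -50, -95], "twist": 0, "grip": 1}, {"offset": [0, -50, -120], "twist": 0, "grip": 1}, {"offset": [0, -50, -130], "twist": 0, "grip": 1}, {"offset": [0, -50, -130], "twist": 0, "grip": 1}])

```text
time: 22.25
tool_pos: [0.4663, 0.286, 0.2054]
eef_rot: [0.0, 0.74, 0.672, 0.002]
ft_force: [-0.9, 0.7, -0.2]
opening: -0.0
gripper_force: 0.0
```

Run:
```python
from h import *
b=camera("side")[:,:,::-1];h=cv2.cvtColor(b,cv2.COLOR_BGR2HSV)
for lo,hi in(((0,150,90),(8,255,255)),((9,150,90),(18,255,255))):
    n,l,st,c=cv2.connectedComponentsWithStats(cv2.inRange(h,lo,hi))
    for i in range(1,n):
        if st[i,4]>20:print(lo[0],st[i],c[i],onz("side",c[i],.069))
go([.5,.25,.2]);
```

```text
0 [319 179   7  14  85] [322.1882 185.8471] [0.5347 0.2766 0.069 ]
0 [248 197  31  14 248] [262.9476 203.3185] [0.3519 0.2227 0.069 ]
0 [280 213  12  11 113] [285.9735 217.8938] [0.4121 0.1498 0.069 ]
9 [328 184   5  24  86] [330.1395 195.1047] [0.5519 0.2302 0.069 ]
9 [421 326  21  19 143] [431.1259 333.8601] [ 0.7108 -0.3064  0.069 ]
t 22.3 pos [0.4657 0.2853 0.2041] yang -0.09612167144797489 F [ 0.3011 -0.7963 -0.3545] q [-0.4031  0.6644 -0.3826  1.8463  0.3662  0.6996 -1.0913] open 0.00013574781777161093 0.0
off mm [-31.8904  37.5426   4.1474] twist None tilt -0.9999995113744952
```

```bash
python3 -c "
from h import *
print(r.sign_off())"
```

```text
the job is handed in; nothing more can be done
None
```

I handed the job in at 22.3 s: by my camera and force checks the tray sits in the rim with both housings, the carriage is home, the latch is at its stop (about 1.59 rad) and the arm is clear, but no verdict came back, and I viewed 12 pictures against the limit of 10.

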